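Fit the jig cover over its hidden pin and hold it pressed home

ROBOT

A 7-joint arm with a two-finger parallel gripper is mounted at the origin on a cart in front of the work surface, level with it; the furniture and walls round the work are solid. World frame = base frame: x ahead of the robot, y to its left, z up, the work surface at z = 0. Lengths are in m, angles in rad, forces in N, time in s.
With the tool pointing down it reaches from about 0.425 to 0.95 m from the base axis. Payload 4.7 kg.
Tool frame: the origin (TCP) lies midway between the tips of the shut fingers; the grasp point (between the pads) lies 19 mm behind it; y points along the fingers, x is the direction in which the jaws open and shut, and the axes are right-handed (so a half turn about y gives the same grasp; the last joint's range is limited). The gripper opens to 87 mm and grips with 3 to 60 N. Pads are 19 mm wide; open, the fingers measure 117 mm over their backs; the gripper's body (75 mm by 190 mm) begins 51 mm behind the grasp point.
Start: joints at [1.074, 0.469, -0.049, 1.532, 0.024, 1.141, -0.082], TCP at [0.304, -0.602, 0.223] pointing down, gripper open.
Joint ranges: [-2.59, 2.59], [-0.33, 1.99], [-1.39, 1.29], [0.1, 2.45], [-1.04, 4.18], [0.21, 1.99], [-2.66, 2.66]. Speed limits (rad/s): [2.57, 2.57, 3.14, 3.14, 3.14, 3.14, 3.14].

INTERFACE

Orientations are given as a unit quaternion [x, y, z, w].
In Python, from plant import sensors, capture, workorder, masks_of gives the robot as it stands.
- The arm moves only by the tool play_rows, never from a script. Its argument "motion" is a list that holds one entry, the list of rows, each a list of 7 numbers: the closure, from 0 (fully open) to 1 (shut), then the shift along the world's x, y, z in mm, then the turn, a rotation vector about the world's x, y, z in degrees. A call has exactly 8 rows; each row shifts and turns the commanded pose from where the row before left it; what a row does not reach is not made up. A row lasts 1/10 s, in which the tool goes at most 50 mm and 8.59 degrees, less where a joint would pass 70% of its speed; a pose out of reach is approached as far as the arm can. A call is refused whole if a number of a shift passes 50 or a number of a turn 8.59, either way. A call with a gripper value outside its range is refused whole. The fingers move at their own pace and stop on an object; the grip force is fixed at half the most. Time passes only in rows, so rows that do not move let the fingers close, or fill a call up. It gives the time, the measured TCP pose, the force and the opening at its end, in the units of the state.
- sensors.get_state(): the state, without advancing time (a new reading comes with each control period).
- capture(name): name is "side" or "top" or "wrist"; returns a dict with "img" (480x640x3 uint8, red, green, blue), "range_z" (480x640 float32, m along the optical axis (not along the pixel's ray), 0 where there is no reading), "fov_y" (degrees; the focal length in pixels is half the picture's height over the tangent of half this angle, whatever the lens; pixels are square), "cx", "cy" (the principal point, pixels), "R" (3x3) and "t" (3): a world point X has camera coordinates R X + t. Camera axes: x right, y down, z forward; pixel columns grow to the right and rows downward; lengths in m; the calibration is good to about 2 mm. A picture is of the moment at which its call begins.
- workorder.finish_job(): hands the job in, once; it reports no verdict.
Trained networks look in a picture, given as the dict that the camera call returned (one of the last four; its "shot" number tells which), for a name from the list of things; names that differ only in an ending like _2 or _b are one class to them, and where a whole thing is asked for, a point or a joint stands for the part that bears it (a point fixed in the world has none). Each returns a list of dicts, best first, with "p" (0 to 1); they miss things now and then, are a little off and sometimes report something else, mostly with a low value. They report only what shows in the picture. A call takes as long as a camera call. They do not tell look-alikes from the thing itself.
- masks_of(picture, thing): "region" (480x640 bool, what is visible of it) and "box" ([left, top, right, bottom] in pixels, round what is visible of it).
The state is a dict: "t": time; "joints": joint angles; "joint_vel": joint speeds; "joint_efforts": joint torques, N m; "tool_pos": TCP position; "orientation": TCP orientation; "force": force on the tool from outside, world axes, zero at the start; "moment": the same for the moment, N m; "grip_width": finger opening in m.
Only numpy, scipy, OpenCV 4.12 (cv2) and the standard library are available. Lean on these libraries where they do the work, as an engineer would, in place of code of your own. Each camera call takes 0.05 s, during which the arm holds its last target.

TASK

Close the clip jig: take the grey cover by its black bar, bring it level over the blue channel with its yellow-striped end toward the channel's stop wall, and let it touch down on the jig a couple of centimetres short of where it belongs. Slide it toward the stop until the bore in its underside finds the steel pin and drops on, then press it down flat against the sprung brass pad until it is fully home. Finish with the fingers still on the cover, holding it pressed down (the pad lifts it again if you let go), and leave the gauge blocks, tape, stamp and screwdriver where they are.

Things in the scene. Friction and masses are not known exactly. Their poses are not given: they have to be found in the camera images.
- jig: Clip jig fixed to the bench: base 146 x 104 mm (from x = -87 to +59 mm), aluminium deck 20 mm above the bench. Origin on the bench directly under the pin; x points along the channel toward the stop wall, z up. Two blue rails along x leave a channel 68 mm wide, open at the -x end. It never moves while you work.
- mouth (a point): Middle of the channel's open end, on the deck, 60 mm before the pin; axes as the jig's. The rails run 105 mm from here to the stop wall; inner faces straight, 34 mm either side of the middle, to 45 mm above the bench, then sloping outward to a crest 54 mm above the bench. Outside the mouth they flare.
- stop (a point): Middle of the blue stop wall's face toward the pin, at deck height, 45 mm past the pin; the wall is 48 mm high above the bench. A cover turned the wrong way round meets it before the bore reaches the pin; the right way round it has 10 mm to spare there.
- pin (a point): Tip of the upright steel locating pin: 10 mm diameter with a tapered end 5 mm long, tip 36 mm above the bench (16 mm above the deck), standing in the middle of the channel. Axes as the jig's.
- pad (a joint): Sprung brass pad 52 x 50 mm round the pin, with an 18 mm hole for the pin. Value in m: 0 = up, its top 26 mm above the bench; 0.006 = pressed flush with the deck (cover home). Starts to yield at 7 N, takes 11 N when flush; this includes the cover's own weight of about 3 N.
- cover: Loose grey cover plate, 90 x 64 x 24 mm, about 0.32 kg, lying flat on the bench. Origin at the centre of the bore's mouth, on the underside, z up; x points to the yellow-striped end. The plate reaches from x = -55 to +35 mm and y = -32 to +32 mm. The bore (14 mm wide, 19 mm deep, straight below the black bar) opens downward and cannot be seen from above.
- grip (a point): Middle of the black grip bar on the cover, straight above the bore, 45 mm above the cover's underside; axes as the cover's. The bar stands across the plate: 14 mm thick along x, 50 mm long along y, from 24 to 59 mm above the underside.
- bore (a point): Centre of the bore's mouth on the cover's underside (the cover's origin); axes as the cover's. When the cover is home it is on the pin's axis, 20 mm above the bench; standing on the unpressed pad it is 26 mm above the bench, and riding on the pin's tip 36 mm.
- gauge_set: Bystander: steel step gauges in a beech cradle, 45 x 110 x 38 mm, origin under its centre.
- tape_1: Bystander: amber roll of tape lying flat, 72 x 77 x 18 mm, origin under its centre.
- stamp: Bystander: turned wooden hand stamp, 27 mm wide, 63 mm tall, standing, origin under its centre.
- screwdriver: Bystander: screwdriver with orange handle, 188 mm long, lying, origin under its centre.
Mind the look-alikes: they are no part of the job. What is meant by the cover is not green, orange or turquoise, and is the smaller of those in its own colour.

How it is judged:
On the way, in this order (a step that is already met when the one before it is completed fails the run):
1. the cover touches the jig in the channel with its bore 5 to 60 mm short of the pin (x of bore in the frame of pin between -0.06 and -0.005 m and y of bore in the frame of pin between -0.012 and 0.012 m and contact force between cover and jig above 0.3 N), for 0.1 s.
2. the cover has dropped on: its bore is within 4 mm of the pin's axis and its mouth at least 5 mm below the pin's tip (horizontal distance between bore and pin below 0.004 m and z of bore in the frame of pin below -0.005 m), for 0.1 s.
At the end, for the whole second after the job is handed in: the cover is held down, flat to 0.06 rad and still, with its bore within 4 mm of the pin's axis and less than 1.8 mm above the deck, the pad pressed by more than 4.2 mm, and the fingers still bear on the cover with more than 2 N; nothing is let go (value of joint pad above 0.0042 m and horizontal distance between bore and pin below 0.004 m and z of bore in the frame of pin below -0.0142 m and angle between cover's own z axis and vertical below 0.06 rad and contact force between the fingers and cover above 2 N and linear speed of cover below 0.02 m/s); the arm keeps its last pose, push and grip.
It fails at once if the gauge blocks, tape, stamp or screwdriver are moved by more than 30 mm (distance of any of gauge_set, tape_1, stamp, screwdriver from where it was at the start of the episode above 0.03 m).
It also fails if it takes over 42 s, if anything falls off the work surface, if the arm or the gripper's body presses on something with over 40 N, if the wrist force passes 120 N, or if a joint passes its speed limit or range.

## Working session

There is one attempt and no reset: what is moved stays moved. The work goes in short steps, Python scripts to look and compute and a tool call to move; the robot and the scene stay as the last step left them, time stands still between calls to the robot, and variables do not carry over. Pictures are saved under pics/ and viewed, and the job is handed in when it is done.

Besides the shell and the picture viewer there is one more tool, called after "Call:" in YAML: its name, and indented under it one key for each argument. play_rows: Moves the arm, as the interface text tells. Its arguments: {"type":"object","properties":{"motion":{"type":"array","items":{"type":"array","items":{"type":"array","items":{"type":"number"}}}}},"required":["motion"]}

```bash
mkdir -p pics
cat > h.py <<'E'
import numpy as np,cv2
from plant import sensors,capture,workorder,masks_of
def K(p):
    f=240/np.tan(np.radians(p["fov_y"])/2); return f,p["cx"],p["cy"]
def world(p):
    f,cx,cy=K(p); z=p["range_z"]; v,u=np.mgrid[0:480,0:640]
    c=np.stack([(u-cx)/f*z,(v-cy)/f*z,z],-1)
    R=np.array(p["R"]);t=np.array(p["t"])
    W=(c-t)@R; W[z<=0]=np.nan; return W
def save(p,n): cv2.imwrite(f"pics/{n}.png",cv2.cvtColor(p["img"],cv2.COLOR_RGB2BGR))
def proj(p,X):
    f,cx,cy=K(p); c=np.array(p["R"])@X+np.array(p["t"]); return cx+f*c[0]/c[2],cy+f*c[1]/c[2]
E
python3 - <<'E'
from h import *
s=sensors.get_state(); print(s)
for n in("top","side"):
    p=capture(n); save(p,n+"0"); np.save(n+"_W.npy",world(p)); np.save(n+"_I.npy",p["img"])
    print(n,p["fov_y"],p["R"],p["t"])
    for k in("cover","jig","pad","pin","gauge_set","tape_1","stamp","screwdriver"):
        try:
            for d in masks_of(p,k)[:5]:
                w=world(p)[d["region"]]; print(k,round(d["p"],2),d["box"],np.nanmedian(w,0).round(3),np.nanmin(w,0).round(3),np.nanmax(w,0).round(3))
        except Exception as e: print(k,e)
E
```

```text
{'t': 0.0, 'joints': array([ 1.0741078 ,  0.46947539, -0.0485878 ,  1.53368675,  0.02410052,
        1.14097499, -0.08230731]), 'joint_vel': array([ 5.02107143e-04, -1.44930541e-03, -1.55591272e-03, -5.13176817e-04,
        9.51640738e-05, -6.42061565e-04, -5.78918859e-04]), 'joint_efforts': array([-1.94648528e-04, -5.07974982e+01, -8.04351876e-02, -2.36159098e+01,
       -6.11011265e-02,  3.79180640e-02,  1.96891096e-04]), 'tool_pos': array([ 0.30410544, -0.6019523 ,  0.22147955]), 'orientation': array([-0.60193216,  0.37109948, -0.36989304,  0.60261263]), 'force': array([-0.05976083,  0.07340143,  0.03359741]), 'moment': array([ 0.00061311,  0.00940489, -0.0241915 ]), 'grip_width': 0.08705803105428161}
top 52.13972901806562 [[ 5.52548680e-03 -9.99984660e-01 -3.86058395e-04]
 [-9.96505832e-01 -5.47408829e-03 -8.33436285e-02]
 [ 8.33402366e-02  8.45223561e-04 -9.96520793e-01]] [-0.05231065  0.5374355   1.28630828]
cover 0.91 [305.8, 292.4, 360.1, 338.9] [ 0.34  -0.079  0.032] [ 0.277 -0.145 -0.001] [ 0.402 -0.014  0.086]
cover 0.87 [286.7, 239.7, 318.1, 275.3] [0.495 0.001 0.025] [ 0
[... 1561 characters left out ...]
 [ 0.375 -0.663 -0.007] [0.645 0.018 0.293]
gauge_set 0.59 [327.3, 202.4, 348.5, 223.7] [0.634 0.268 0.024] [ 0.606  0.198 -0.006] [0.671 0.341 0.037]
gauge_set 0.52 [311.8, 212.5, 343.6, 234.4] [0.582 0.167 0.021] [ 0.369 -0.665 -0.006] [0.628 0.325 0.334]
tape_1 0.67 [387.5, 274.6, 417.7, 296.5] [ 0.666 -0.261  0.011] [ 0.603 -0.375 -0.006] [ 0.705 -0.196  0.06 ]
tape_1 0.65 [283.9, 316.4, 357.7, 351.5] [ 0.401 -0.396  0.015] [ 0.36  -0.489 -0.004] [ 0.478 -0.325  0.025]
stamp 0.8 [387.2, 291.7, 397.4, 321.3] [ 0.591 -0.381  0.038] [ 0.582 -0.388  0.004] [ 0.602 -0.369  0.062]
screwdriver 0.59 [286.0, 316.1, 353.9, 346.9] [ 0.398 -0.391  0.016] [ 0.36  -0.482  0.002] [ 0.471 -0.345  0.025]
```

Run:
```python
import cv2
a=cv2.imread("pics/top0.png")[170:350,160:480]; cv2.imwrite("pics/top0z.png",cv2.resize(a,(800,450),interpolation=cv2.INTER_CUBIC))
a=cv2.imread("pics/side0.png")[190:370,200:440]; cv2.imwrite("pics/side0z.png",cv2.resize(a,(800,600),interpolation=cv2.INTER_CUBIC))
```

```text
(no output)
```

View pics/top0z.png

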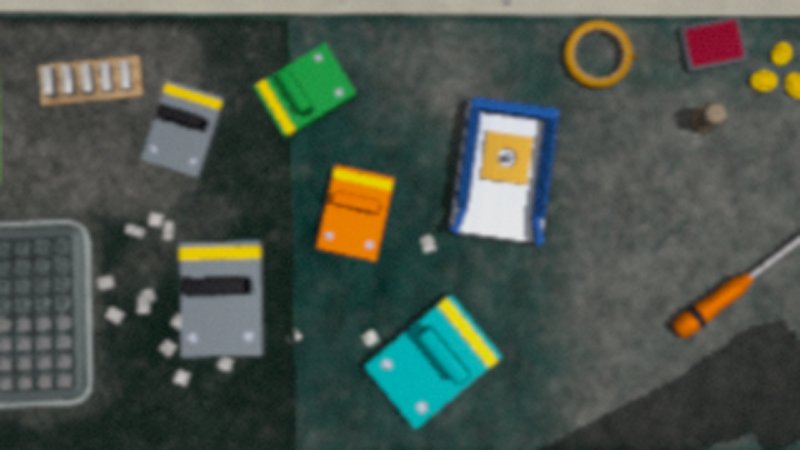

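View pics/side0z.png

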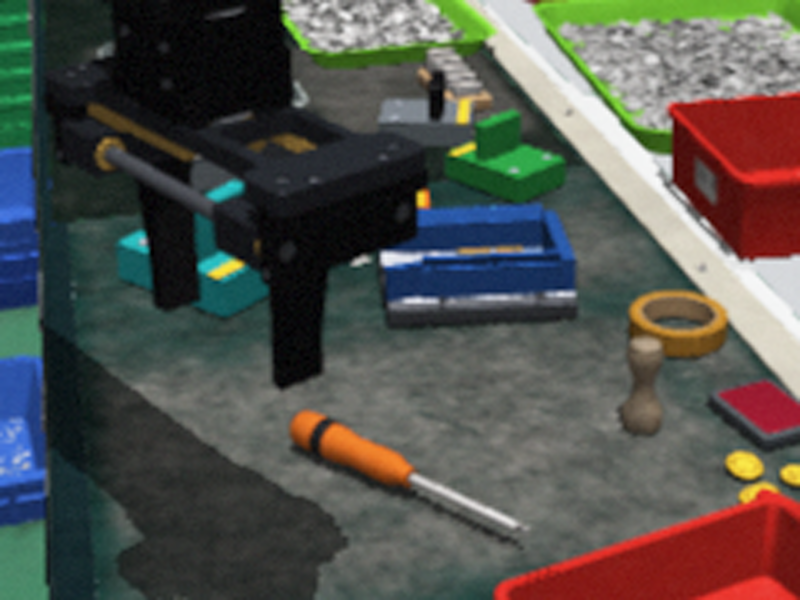

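```bash
cat > m.py <<'E'
from h import *
def rectpose(p,reg,zlo,zhi):
    W=world(p); m=reg&(W[...,2]>zlo)&(W[...,2]<zhi)
    P=W[m][:,:2]
    r=cv2.minAreaRect((P*1000).astype(np.float32)); return r,len(P)
E
python3 - <<'E'
from m import *
from scipy.spatial.transform import Rotation as Ro
s=sensors.get_state(); print(Ro.from_quat(s["orientation"]).as_matrix().round(3))
p=capture("top"); W=world(p); I=p["img"].astype(int)
for d in masks_of(p,"cover"):
    w=np.nanmedian(W[d["region"]],0)
    if abs(w[1]-.186)<.03:
        print(rectpose(p,d["region"],.015,.032), rectpose(p,d["region"],.045,.07))
        y=d["region"]&(I[...,0]>130)&(I[...,2]<90); print("yellow",np.nanmedian(W[y],0))
d=masks_of(p,"jig")[0]; print(rectpose(p,d["region"],-.0,.07),rectpose(p,d["region"],.045,.07))
pad=d["region"]&(I[...,0]>150)&(I[...,2]<110); print("pad",np.nanmean(W[pad],0),cv2.minAreaRect((W[pad][:,:2]*1000).astype(np.float32)))
p=capture("wrist"); save(p,"w0"); c=-np.array(p["R"]).T@p["t"]; print(p["R"],c,p["fov_y"])
E
```

```text
[[ 0.451  0.     0.893]
 [-0.893 -0.     0.451]
 [ 0.    -1.     0.   ]]
(((584.2850952148438, 188.64105224609375), (65.4320297241211, 90.64468383789062), 73.36331176757812), 703) (((593.3499755859375, 185.25448608398438), (49.458133697509766, 14.27529525756836), 73.54573059082031), 109)
yellow [0.61863051 0.17721226 0.02553369]
(((543.2442626953125, -157.15628051757812), (106.49564361572266, 152.32948303222656), 81.74189758300781), 2120) (((539.4502563476562, -155.91079711914062), (94.97706604003906, 143.51141357421875), 81.55436706542969), 543)
pad [ 0.55402364 -0.15886406  0.02677805] ((553.3972778320312, -160.26954650878906), (49.39063262939453, 48.047569274902344), 82.91694641113281)
[[ 0.45075474 -0.89264729  0.00098996]
 [-0.8497593  -0.42875769  0.30671806]
 [-0.27336659 -0.13909585 -0.9517999 ]] [ 0.37958143 -0.56420588  0.38366711] 68.3238229195967
```

View pics/w0.png

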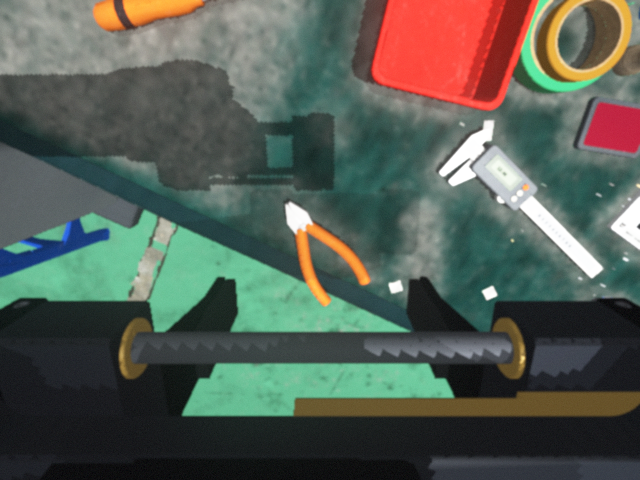

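Call:
play_rows:
  motion:
    - [[0, 20.5, 39.3, 3, 0, 0, 4.57], [0, 20.5, 39.3, 3, 0, 0, 4.57], [0, 20.5, 39.3, 3, 0, 0, 4.57], [0, 20.5, 39.3, 3, 0, 0, 4.57], [0, 20.5, 39.3, 3, 0, 0, 4.57], [0, 20.5, 39.3, 3, 0, 0, 4.57], [0, 20.5, 39.3, 3, 0, 0, 4.57], [0, 20.5, 39.3, 3, 0, 0, 4.57]]

```text
t: 1.9
tool_pos: [0.469, -0.2865, 0.247]
orientation: [0.688, -0.162, 0.162, -0.688]
force: [0.4, -0.2, -0.2]
grip_width: 0.0869
```

Call:
play_rows:
  motion:
    - [[0, 20.5, 39.3, 0, 0, 0, 4.57], [0, 20.5, 39.3, 0, 0, 0, 4.57], [0, 20.5, 39.3, 0, 0, 0, 4.57], [0, 20.5, 39.3, 0, 0, 0, 4.57], [0, 0, 0, 0, 0, 0, 0], [0, 0, 0, 0, 0, 0, 0], [0, 0, 0, 0, 0, 0, 0], [0, 0, 0, 0, 0, 0, 0]]

```text
t: 2.7
tool_pos: [0.5498, -0.1327, 0.2465]
orientation: [0.705, -0.053, 0.053, -0.705]
force: [0.5, -0.2, 0.5]
grip_width: 0.0868
```

Run:
```python
from m import *
p=capture("wrist"); save(p,"w1"); np.savez("w1.npz",W=world(p),I=p["img"])
W=world(p);I=p["img"].astype(int)
d=masks_of(p,"jig"); 
for e in d: print(e["p"],e["box"])
r=d[0]["region"]
print(rectpose(p,r,.015,.07))
pad=r&(I[...,0]>140)&(I[...,2]<110)&(abs(W[...,2]-.026)<.004); print("pad",np.nanmean(W[pad],0),cv2.minAreaRect((W[pad][:,:2]*1000).astype(np.float32)))
tip=r&(W[...,2]>.032)&(W[...,2]<.041)
print(np.nanmedian(W[pad][:,2]))
c=np.nanmean(W[pad],0); t2=tip&(np.hypot(W[...,0]-c[0],W[...,1]-c[1])<.012); print("pin",W[t2].mean(0),W[t2][:,2].max(),t2.sum())
print(sensors.get_state()["tool_pos"])
```

```text
Traceback (most recent call last):
IndexError: list index out of range
```

View pics/w1.png

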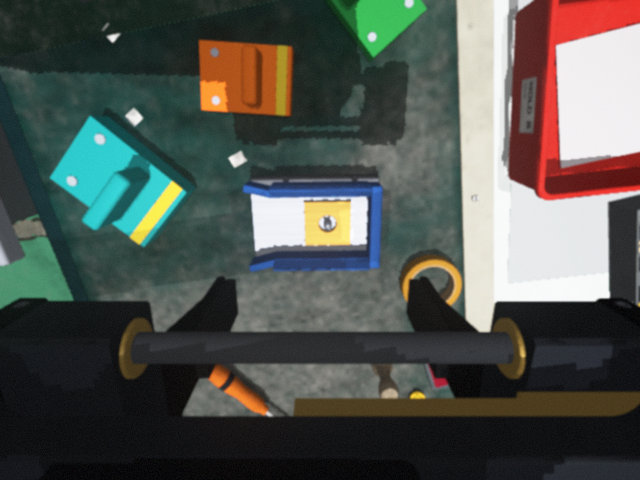

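Run:
```python
from m import *
d=np.load("w1.npz");W=d["W"];I=d["I"].astype(int)
box=np.zeros((480,640),bool);box[155:280,235:390]=1
pad=box&(I[...,0]>140)&(I[...,2]<130)&(I[...,0]-I[...,2]>60)
print("pad",pad.sum(),np.nanmean(W[pad],0),np.nanmedian(W[pad][:,2]),cv2.minAreaRect((W[pad][:,:2]*1000).astype(np.float32)))
v,u=np.mgrid[0:480,0:640]
t=box&(np.hypot(u-328,v-223)<9)&(W[...,2]>.030); print("pin",t.sum(),W[t].mean(0),W[t][:,2].max())
print(W[215:232:2,320:338:2,2].round(3))
bl=box&(I[...,2]-I[...,0]>50)
for lo,hi in((.044,.06),(.051,.06)):
    m=bl&(W[...,2]>lo)&(W[...,2]<hi); print("blue",m.sum(),cv2.minAreaRect((W[m][:,:2]*1000).astype(np.float32)))
```

```text
pad 1573 [ 0.55070439 -0.15702729  0.02495982] 0.02510592898680835 ((552.0537719726562, -160.1852569580078), (53.342044830322266, 48.35773849487305), 81.75505828857422)
pin 54 [ 0.5509959  -0.15769703  0.03262651] 0.035712388563070685
[[0.026 0.025 0.025 0.025 0.024 0.024 0.026 0.026 0.026]
 [0.024 0.018 0.02  0.019 0.019 0.019 0.023 0.024 0.025]
 [0.02  0.019 0.02  0.023 0.022 0.019 0.018 0.024 0.025]
 [0.019 0.019 0.027 0.031 0.03  0.025 0.018 0.019 0.024]
 [0.021 0.02  0.031 0.033 0.033 0.031 0.019 0.018 0.025]
 [0.02  0.019 0.032 0.034 0.036 0.032 0.019 0.019 0.025]
 [0.021 0.02  0.033 0.035 0.035 0.033 0.02  0.023 0.025]
 [0.026 0.021 0.021 0.03  0.03  0.02  0.021 0.025 0.024]
 [0.025 0.026 0.024 0.022 0.023 0.023 0.025 0.024 0.025]]
blue 3371 ((536.4139404296875, -156.50152587890625), (96.1729736328125, 144.03965759277344), 81.99649047851562)
blue 858 ((543.3350830078125, -157.22512817382812), (90.85832977294922, 104.67208099365234), 81.6307601928711)
```

Call:
play_rows:
  motion:
    - [[0, 6, 43, -6, 0, 0, -1.05], [0, 6, 43, -6, 0, 0, -1.05], [0, 6, 43, -6, 0, 0, -1.05], [0, 6, 43, -6, 0, 0, -1.05], [0, 6, 43, -6, 0, 0, -1.05], [0, 6, 43, -6, 0, 0, -1.05], [0, 6, 43, -6, 0, 0, -1.05], [0, 6, 43, -6, 0, 0, -1.05]]

```text
t: 3.6
tool_pos: [0.5989, 0.2138, 0.1984]
orientation: [0.7, -0.104, 0.104, -0.699]
force: [0.9, -1.1, 0.5]
grip_width: 0.087
```

```bash
cat > cov.py <<'E'
from m import *
import sys
n=sys.argv[1]
p=capture("wrist"); save(p,n)
W=world(p);I=p["img"].astype(int)
for d in masks_of(p,"cover"):
    r=d["region"]; print(d["p"],d["box"],np.nanmedian(W[r],0).round(4),np.median(I[r],0))
    print(rectpose(p,r,.018,.03)); print("bar",rectpose(p,r,.054,.066))
    b=r&(W[...,2]>.054); print(np.nanmedian(W[b],0))
s=sensors.get_state();print(s["tool_pos"],s["orientation"],s["t"],np.array(s["joints"]).round(2))
from scipy.spatial.transform import Rotation as Ro
M=Ro.from_quat(s["orientation"]).as_matrix(); print("yaw",np.degrees(np.arctan2(M[1,0],M[0,0])))
E
python3 cov.py w2
```

```text
0.85 [336.7, 285.4, 414.3, 375.7] [0.6205 0.0845 0.0232] [ 57. 155.  74.]
(((623.7657470703125, 57.878326416015625), (63.85822296142578, 91.4344253540039), 31.831832885742188), 1726)
bar (((616.9890747070312, 68.98497009277344), (48.70098114013672, 7.090419769287109), 44.58930206298828), 36)
[0.60261253 0.05459477 0.0581864 ]
0.81 [248.0, 366.3, 325.1, 416.7] [0.4896 0.025  0.023 ] [250. 149.  45.]
(((493.54449462890625, 11.05020523071289), (48.722625732421875, 90.10381317138672), 78.12897491455078), 1984)
bar (((502.98974609375, 22.401668548583984), (8.451109886169434, 7.721935749053955), 70.57914733886719), 53)
[0.50360613 0.02358163 0.05704667]
0.79 [264.6, 202.2, 357.3, 276.9] [0.5836 0.1937 0.0233] [170. 179. 183.]
(((580.617431640625, 188.49366760253906), (64.33121490478516, 90.28791809082031), 72.89037322998047), 4678)
bar (((590.6102905273438, 186.01441955566406), (48.66579818725586, 13.571738243103027), 72.75540924072266), 755)
[0.59070487 0.18751459 0.05783266]
0.71 [109.4, 265.4, 236.9, 330.5] [0.4227 0.1773 0.031 ] [56. 58. 58.]
(((408.609375, 167.1778106689453), (102.76173400878906, 38.2154541015625), 1.8204208612442017), 434)
bar (((421.2589111328125, 166.7372283935547), (7.317030429840088, 24.03093147277832), 20.692440032958984), 191)
[0.42190548 0.16674081 0.06252403]
[0.59673557 0.22072198 0.19793022] [-0.69829905  0.10076815 -0.09916903  0.70170487] 3.7 [-0.05  0.48 -0.51  1.64  0.25  1.09 -0.91]
yaw -16.25474845442595
```

View pics/w2.png

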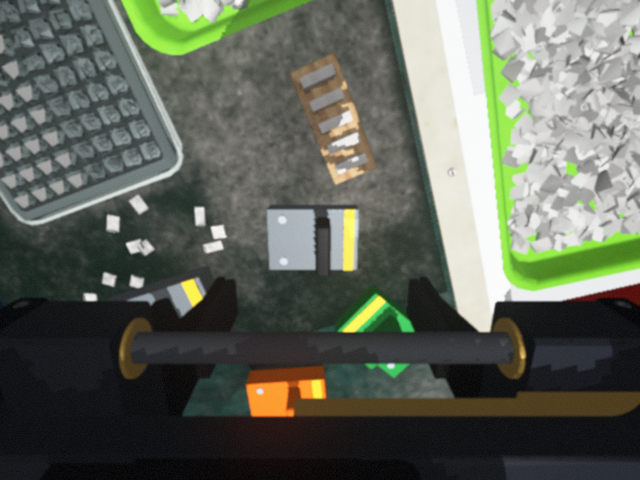

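```bash
python3 cov.py w3 | tail -12
```

```text
bar (((606.1119384765625, 59.08241271972656), (20.7681884765625, 13.182687759399414), 28.291831970214844), 173)
[0.60477099 0.05933478 0.05804684]
0.61 [247.4, 370.8, 329.3, 415.7] [0.4887 0.0264 0.0228] [239. 128.  41.]
(((494.0770263671875, 14.207841873168945), (42.195831298828125, 89.98310089111328), 77.56069946289062), 1708)
bar (((503.2480163574219, 25.478137969970703), (4.905640125274658, 0.5811647772789001), 3.811861515045166), 11)
[0.50338878 0.02549623 0.05612857]
0.6 [275.0, 210.4, 362.2, 284.1] [0.5826 0.1939 0.0233] [172. 181. 184.]
(((580.2754516601562, 188.48117065429688), (64.87957763671875, 89.33246612548828), 73.13079071044922), 4611)
bar (((590.8308715820312, 186.52391052246094), (48.11567687988281, 13.925371170043945), 72.31246948242188), 726)
[0.59104123 0.18775794 0.05791363]
[0.59816228 0.21370721 0.19810196] [ 0.69979336 -0.10267434  0.10218993 -0.69950301] 3.8 [-0.05  0.47 -0.5   1.64  0.25  1.09 -0.91]
yaw -16.658460647435668
```

Call:
play_rows:
  motion:
    - [[0, -3, -13.5, -20, 0, 0, -0.4], [0, -3, -13.5, -20, 0, 0, 0], [0, 0, 0, -30, 0, 0, 0], [0, 0, 0, -35, 0, 0, 0], [0, 0, 0, -32, 0, 0, 0], [0, 0, 0, -20, 0, 0, 0], [0, 0, 0, -10, 0, 0, 0], [0, 0, 0, 0, 0, 0, 0]]

```text
t: 4.6
tool_pos: [0.5922, 0.1839, 0.0306]
orientation: [0.7, -0.107, 0.106, -0.698]
force: [0.0, -0.2, -0.4]
grip_width: 0.0869
```

```bash
python3 cov.py w4 | tail -12; python3 -c "
from h import *
p=capture('side');save(p,'s4')
a=cv2.imread('pics/s4.png')[170:290,260:420]; cv2.imwrite('pics/s4z.png',cv2.resize(a,(800,600),interpolation=cv2.INTER_CUBIC))"
```

```text
0.95 [212.0, 215.4, 385.6, 368.5] [0.5889 0.2003 0.0232] [58. 60. 58.]
(((581.6473999023438, 191.2249298095703), (59.536190032958984, 90.34921264648438), 73.06929016113281), 14201)
bar (((590.6243896484375, 185.9979248046875), (50.407047271728516, 13.996858596801758), 73.1510238647461), 2181)
[0.59369191 0.19622491 0.05772123]
0.89 [364.0, 366.5, 454.4, 399.3] [0.6224 0.1038 0.0131] [21. 55. 26.]
(((626.9567260742188, 104.48992919921875), (17.32515525817871, 34.65422439575195), 72.0595703125), 702)
bar (((0.0, 0.0), (0.0, 0.0), 0.0), 0)
[0.63439626 0.15945443 0.08346061]
[0.59342476 0.18555274 0.0326739 ] [-0.69892861  0.10528391 -0.10656688  0.69932653] 4.7 [-0.06  0.64 -0.43  1.8   0.36  0.78 -0.98]
yaw -17.230852122467493
```

View pics/w4.png

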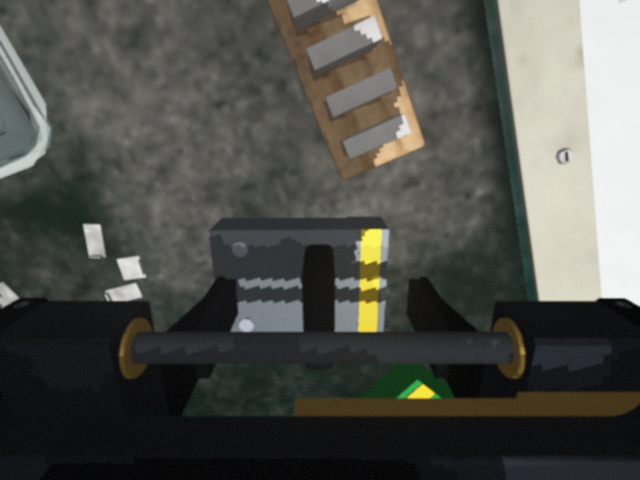

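View pics/s4z.png

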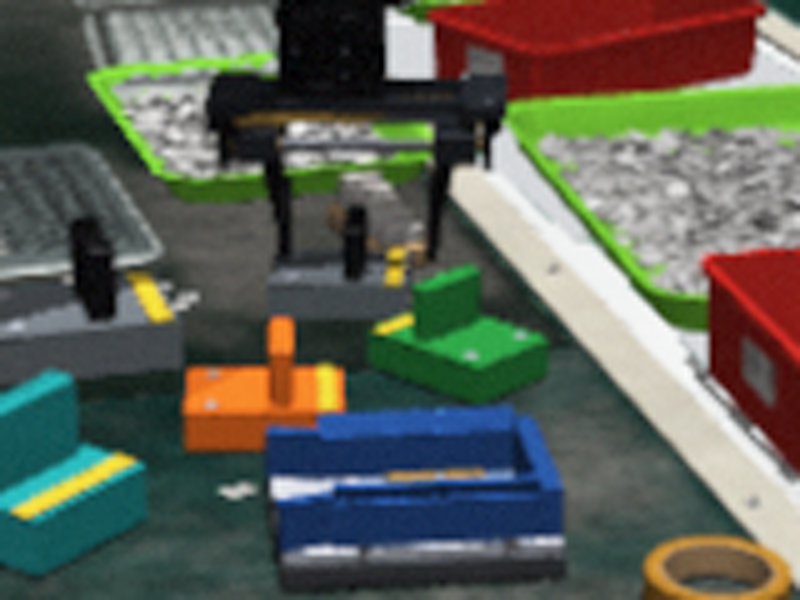

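Call:
play_rows:
  motion:
    - [[1, 0, 0, -1, 0, 0, 0], [1, 0, 0, 0, 0, 0, 0], [1, 0, 0, 0, 0, 0, 0], [1, 0, 0, 0, 0, 0, 0], [1, 0, 0, 0, 0, 0, 0], [1, 0, 0, 0, 0, 0, 0], [1, 0, 0, 0, 0, 0, 0], [1, 0, 0, 0, 0, 0, 0]]

```text
t: 5.55
tool_pos: [0.5924, 0.1861, 0.0305]
orientation: [0.699, -0.105, 0.105, -0.699]
force: [-0.4, 0.9, -0.0]
grip_width: 0.0308
```

Call:
play_rows:
  motion:
    - [[1, 0, 0, 0, 0, 0, 0], [1, 0, 0, 0, 0, 0, 0], [1, 0, 0, 0, 0, 0, 0], [1, 0, 0, 0, 0, 0, 0], [1, 0, 0, 0, 0, 0, 0], [1, 0, 0, 5, 0, 0, 0], [1, 0, 0, 10, 0, 0, 0], [1, 0, 0, 25, 0, 0, 0]]

```text
t: 6.35
tool_pos: [0.5907, 0.185, 0.0691]
orientation: [0.7, -0.107, 0.104, -0.698]
force: [0.8, -0.6, -4.0]
grip_width: 0.0138
```

```bash
python3 cov.py w5|head -8; python3 -c "
from h import *
s=sensors.get_state();print(s['tool_pos'],s['force'],s['moment'],s['grip_width'])
p=capture('side');save(p,'s5')
a=cv2.imread('pics/s5.png')[170:290,260:420]; cv2.imwrite('pics/s5z.png',cv2.resize(a,(800,600),interpolation=cv2.INTER_CUBIC))"
```

```text
0.89 [56.2, 293.6, 162.3, 417.0] [0.4307 0.1569 0.0314] [43. 45. 46.]
(((438.841064453125, 157.74639892578125), (52.34624099731445, 68.77232360839844), 12.276793479919434), 672)
bar (((423.0738525390625, 151.494384765625), (19.01431655883789, 2.4120748043060303), 89.20189666748047), 108)
[0.42407079 0.15874217 0.05865332]
0.82 [214.9, 219.9, 389.7, 375.2] [0.5883 0.2054 0.0618] [48. 51. 52.]
(((0.0, 0.0), (0.0, 0.0), 0.0), 0)
bar (((583.8493041992188, 199.69549560546875), (38.758949279785156, 90.59913635253906), 72.78861236572266), 9985)
[0.58828112 0.20395825 0.06190974]
[0.59494919 0.1872968  0.07399635] [ 1.17645932  0.73366792 -3.03722838] [ 0.01568861 -0.22941529  0.03307427] 0.01361852028024429
```

View pics/w5.png

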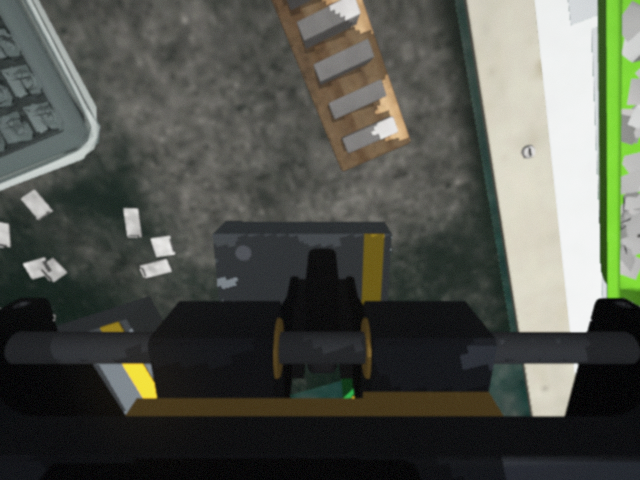

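View pics/s5z.png

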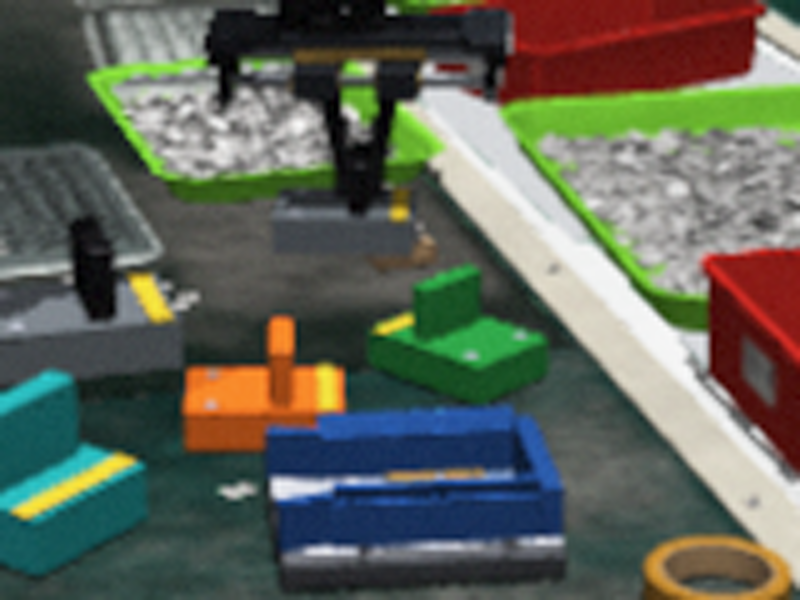

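Call:
play_rows:
  motion:
    - [[1, 0, 0, 25, 0, 0, 0], [1, 0, 0, 20, 0, 0, 0], [1, -8, -42, 0, 0, 0, 1.1], [1, -8, -42, 0, 0, 0, 1.1], [1, -8, -42, 0, 0, 0, 1.1], [1, -8, -42, 0, 0, 0, 1.1], [1, -8, -42, 0, 0, 0, 1.1], [1, -8, -42, 0, 0, 0, 1.1]]

```text
t: 7.3
tool_pos: [0.5432, -0.0677, 0.1147]
orientation: [0.704, -0.065, 0.064, -0.704]
force: [0.6, -0.4, -2.5]
grip_width: 0.014
```

Call:
play_rows:
  motion:
    - [[1, -8, -42, 0, 0, 0, 1.1], [1, -6, -30, 0, 0, 0, 1.1], [1, -3.2, -17.6, 0, 0, 0, 0], [1, 0, 0, 0, 0, 0, 0], [1, 0, 0, 0, 0, 0, 0], [1, 0, 0, 0, 0, 0, 0], [1, 0, 0, 0, 0, 0, 0], [1, 0, 0, 0, 0, 0, 0]]

```text
t: 8.1
tool_pos: [0.5275, -0.1543, 0.1156]
orientation: [-0.705, 0.051, -0.051, 0.705]
force: [1.1, 0.0, -4.7]
grip_width: 0.0136
```

```bash
cat > look.py <<'E'
from h import *
import sys
n=sys.argv[1]
from scipy.spatial.transform import Rotation as Ro
L=[]
for c in ("wrist","side","top"):
    L.append(sensors.get_state())
    p=capture(c); save(p,n+c); np.savez(n+c+".npz",W=world(p),I=p["img"],R=p["R"],t=p["t"],fov=p["fov_y"])
for s in L: print(s["tool_pos"].round(4),s["force"].round(2),s["moment"].round(2),s["grip_width"])
M=Ro.from_quat(s["orientation"]).as_matrix(); print("yaw",np.degrees(np.arctan2(M[1,0],M[0,0])),M[:,1],s["t"])
a=cv2.imread(f'pics/{n}side.png')[200:320,280:440]; b=cv2.imread(f'pics/{n}top.png')[180:300,280:440]
cv2.imwrite(f'pics/{n}z.png',np.hstack([cv2.resize(x,(400,300),interpolation=cv2.INTER_CUBIC) for x in(a,b)]))
E
python3 look.py l6
```

```text
[ 0.5275 -0.1543  0.1156] [ 1.1   0.01 -4.69] [-0.01 -0.12  0.04] 0.013609045864911243
[ 0.5274 -0.1546  0.1156] [-1.54 -0.69 -3.94] [-0.02 -0.12  0.01] 0.013646575511873003
[ 0.5274 -0.1548  0.1156] [-0.19  0.09 -3.4 ] [ 0.02 -0.13 -0.04] 0.014033346911085522
yaw -8.287766945061486 [ 1.57069087e-04  1.21653416e-04 -9.99999980e-01] 8.2
```

View pics/l6z.png

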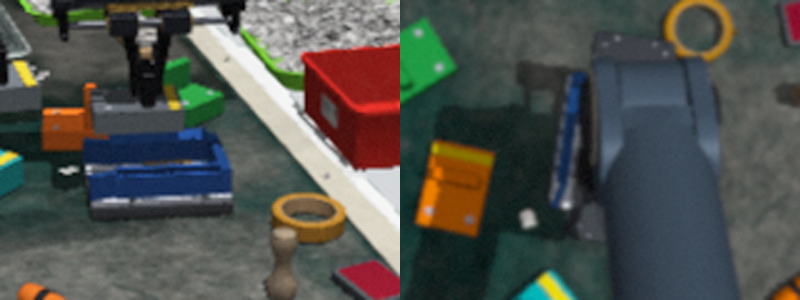

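View pics/l6wrist.png

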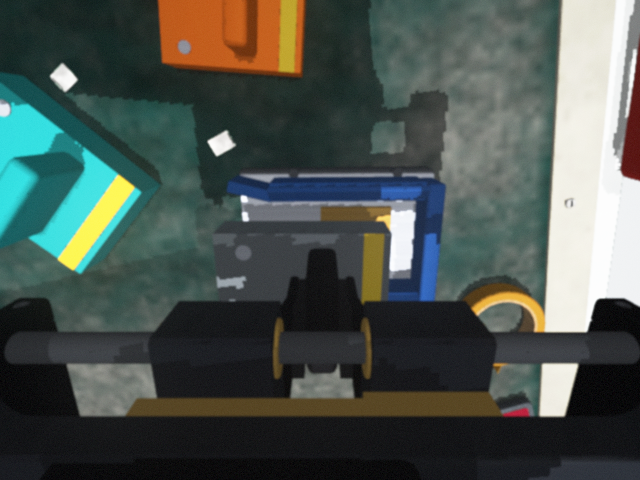

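```bash
cat > jf.py <<'E'
from h import *
import sys
d=np.load(sys.argv[1]+"wrist.npz");W=d["W"];I=d["I"].astype(int)
a=np.radians(-8.3);X=W-[.5515,-.1585,0]
J=np.stack([X[...,0]*np.cos(a)+X[...,1]*np.sin(a),-X[...,0]*np.sin(a)+X[...,1]*np.cos(a),X[...,2]],-1)*1000
np.save("J.npy",J)
box=np.zeros((480,640),bool);box[160:310,200:450]=1
zt=float(sys.argv[2])
c=box&(abs(J[...,2]-zt)<4)&(J[...,1]>-10)
r=cv2.minAreaRect(J[c][:,:2].astype(np.float32));print("cover top",c.sum(),np.percentile(J[c],[1,50,99],axis=0).round(1),r)
q=c&(J[...,0]<-30)
for x0 in range(-75,10,10):
    m=c&(abs(J[...,0]-x0)<4); 
    if m.sum()>5: print(x0,"ymax",np.percentile(J[m][:,1],98).round(1),"z",np.median(J[m][:,2]).round(1))
bl=box&(I[...,2]-I[...,0]>40)&(J[...,2]>40)&(J[...,2]<58)
for x0 in range(-60,50,15):
    m=bl&(abs(J[...,0]-x0)<4)&(J[...,1]>0)
    if m.sum()>5: print("rail",x0,J[m][:,1].min().round(1),J[m][:,1].max().round(1),J[m][:,2].max().round(1))
m=bl&(abs(J[...,1])<25)&(J[...,0]>20); 
if m.sum(): print("stop x",J[m][:,0].min(),J[m][:,0].max())
E
python3 jf.py l6 109
```

```text
cover top 9610 [[-79.4  -5.  105.8]
 [-44.   17.5 108.2]
 [  9.1  32.  110. ]] ((-35.11704635620117, 11.882990837097168), (90.5370101928711, 40.968265533447266), 0.11914404481649399)
-75 ymax 31.7 z 108.0
-65 ymax 31.7 z 108.2
-55 ymax 31.8 z 108.0
-45 ymax 31.9 z 108.1
-35 ymax 31.9 z 108.1
-25 ymax 31.9 z 108.2
-15 ymax 31.9 z 108.2
-5 ymax 31.9 z 108.5
5 ymax 31.9 z 108.7
rail -60 34.2 46.6 54.2
rail -45 34.1 46.9 54.6
rail -30 35.0 47.0 54.5
rail -15 35.0 47.1 54.6
rail 0 34.8 47.4 54.8
rail 15 34.8 47.5 54.5
rail 30 35.9 47.6 54.3
rail 45 0.0 47.6 54.6
stop x 44.25220387675429 56.910593814875014
```

Call:
play_rows:
  motion:
    - [[1, 0, 0.3, -15, 0, 0, 0.4], [1, 0, 0, -15, 0, 0, 0], [1, 0, 0, -10, 0, 0, 0], [1, 0, 0, -4, 0, 0, 0], [1, 0, 0, -1, 0, 0, 0], [1, 0, 0, 0, 0, 0, 0], [1, 0, 0, 0, 0, 0, 0], [1, 0, 0, 0, 0, 0, 0]]

```text
t: 9.05
tool_pos: [0.5276, -0.1553, 0.0711]
orientation: [0.705, -0.049, 0.049, -0.705]
force: [-0.4, 0.7, -3.2]
grip_width: 0.0141
```

```bash
python3 look.py l7; python3 jf.py l7 63|head -6
```

```text
[ 0.5276 -0.1553  0.0711] [-0.41  0.74 -3.21] [-0.08 -0.09 -0.02] 0.014074947711575704
[ 0.5276 -0.1553  0.0711] [-0.17  0.03 -4.19] [ 0.01 -0.07 -0.02] 0.014126733625581046
[ 0.5275 -0.1553  0.071 ] [ 0.01  0.18 -2.74] [-0.03 -0.09  0.1 ] 0.01347799032897483
yaw -7.959436318824837 [ 8.71659455e-04 -2.67046833e-04 -9.99999584e-01] 9.15
cover top 9735 [[-79.1  -6.   59.9]
 [-43.8  16.8  63.7]
 [  9.4  31.1  65.4]] ((-34.834693908691406, 10.960549354553223), (90.7978515625, 40.90292739868164), 0.5621325969696045)
-75 ymax 30.7 z 63.6
-65 ymax 30.7 z 63.6
-55 ymax 30.8 z 63.6
```

View pics/l7z.png

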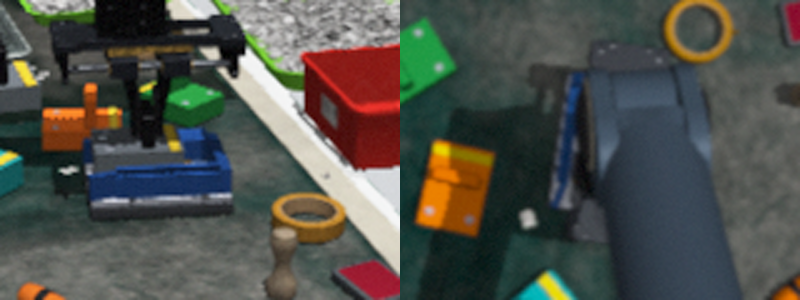

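Call:
play_rows:
  motion:
    - [[1, 0, 0.8, -1.5, 0, 0, 0], [1, 0, 0, -1, 0, 0, 0], [1, 0, 0, -1, 0, 0, 0], [1, 0, 0, -0.5, 0, 0, 0], [1, 0, 0, 0, 0, 0, 0], [1, 0, 0, 0, 0, 0, 0], [1, 0, 0, 0, 0, 0, 0], [1, 0, 0, 0, 0, 0, 0]]

```text
t: 10.0
tool_pos: [0.5272, -0.1544, 0.0666]
orientation: [-0.705, 0.049, -0.049, 0.705]
force: [1.3, -0.2, -3.9]
grip_width: 0.0137
```

```bash
python3 look.py l8; python3 jf.py l8 60|head -14
```

```text
[ 0.5272 -0.1544  0.0666] [ 1.28 -0.23 -3.92] [ 0.05 -0.14  0.  ] 0.013688780380138516
[ 0.5272 -0.1544  0.0666] [ 0.35  0.55 -3.27] [-0.02 -0.13 -0.06] 0.013738269459870635
[ 0.5272 -0.1544  0.0666] [-0.22  1.36 -3.54] [ 0.05 -0.16 -0.01] 0.013961550919278384
yaw -7.961459762766227 [ 1.61360762e-04  2.20943687e-05 -9.99999987e-01] 10.1
cover top 9599 [[-79.7  -5.3  56.8]
 [-44.3  17.2  59.2]
 [  8.9  31.8  61. ]] ((-35.4785270690918, 11.824430465698242), (90.48416900634766, 40.678096771240234), 0.29697445034980774)
-75 ymax 31.4 z 59.1
-65 ymax 31.4 z 59.2
-55 ymax 31.4 z 59.1
-45 ymax 31.5 z 59.1
-35 ymax 31.7 z 59.1
-25 ymax 31.8 z 59.2
-15 ymax 31.8 z 59.1
-5 ymax 31.8 z 59.6
5 ymax 32.0 z 59.6
rail -60 34.4 46.8 54.4
rail -45 33.9 47.2 54.5
```

Call:
play_rows:
  motion:
    - [[1, 0, 0, -0.5, 0, 0, 0], [1, 0, 0, -0.5, 0, 0, 0], [1, 0, 0, -0.5, 0, 0, 0], [1, 0, 0, 0, 0, 0, 0], [1, 0, 0, 0, 0, 0, 0], [1, 0, 0, 0, 0, 0, 0], [1, 0, 0, 0, 0, 0, 0], [1, 0, 0, 0, 0, 0, 0]]

```text
t: 10.95
tool_pos: [0.5274, -0.1544, 0.0658]
orientation: [0.706, -0.049, 0.049, -0.705]
force: [-3.2, 1.4, 6.3]
grip_width: 0.0135
```

```bash
cat > st.py <<'E'
from h import *
L=[]
for i in range(4):
    L.append(sensors.get_state()); capture("side")
for s in L[-1:]: print(s["tool_pos"].round(4),s["t"])
print(np.mean([s["force"] for s in L],0).round(2),np.mean([s["moment"] for s in L],0).round(3))
E
python3 st.py
```

```text
[ 0.5274 -0.1544  0.0658] 11.1
[-3.25  0.22  5.3 ] [0.059 0.441 0.014]
```

Call:
play_rows:
  motion:
    - [[1, 1.98, -0.28, 0.4, 0, 0, 0], [1, 1.98, -0.28, 0, 0, 0, 0], [1, 1.98, -0.28, 0, 0, 0, 0], [1, 1.98, -0.28, 0, 0, 0, 0], [1, 1.98, -0.28, 0, 0, 0, 0], [1, 1.98, -0.28, 0, 0, 0, 0], [1, 1.98, -0.28, 0, 0, 0, 0], [1, 1.98, -0.28, 0, 0, 0, 0]]

```text
t: 11.95
tool_pos: [0.5417, -0.1565, 0.0658]
orientation: [0.706, -0.05, 0.048, -0.705]
force: [-4.9, 0.1, 7.0]
grip_width: 0.0137
```

```bash
python3 st.py; python3 look.py l9; python3 jf.py l9 60|head -14
```

```text
[ 0.5431 -0.1567  0.0659] 12.1
[-3.17 -0.09  4.64] [0.035 0.644 0.011]
[ 0.5432 -0.1567  0.0659] [-2.46  0.99  4.39] [ 0.04  0.44 -0.03] 0.013647646704688026
[ 0.5432 -0.1567  0.0659] [-2.48 -0.52  4.95] [0.02 0.46 0.  ] 0.014097792723324787
[ 0.5432 -0.1567  0.0658] [-2.59 -0.74  6.04] [-0.    0.51  0.  ] 0.013553821727452725
yaw -7.962620123602269 [ 4.73522641e-04 -2.82393773e-04 -9.99999848e-01] 12.25
cover top 9523 [[-63.6  -5.3  56.8]
 [-28.2  17.2  58.6]
 [ 25.   31.8  60.4]] ((-19.415088653564453, 12.09714412689209), (90.52603912353516, 40.18449020385742), 0.5237051248550415)
-65 ymax 31.4 z 58.4
-55 ymax 31.4 z 58.5
-45 ymax 31.4 z 58.5
-35 ymax 31.4 z 58.5
-25 ymax 31.5 z 58.5
-15 ymax 31.8 z 58.4
-5 ymax 31.9 z 58.6
5 ymax 31.7 z 58.4
rail -60 34.5 47.0 54.2
rail -45 34.2 47.2 54.6
rail -30 34.4 47.2 54.9
```

Call:
play_rows:
  motion:
    - [[1, 1.49, -0.21, 0, 0, 0, 0], [1, 1.49, -0.21, 0, 0, 0, 0], [1, 1.49, -0.21, 0, 0, 0, 0], [1, 0.99, -0.14, 0, 0, 0, 0], [1, 0.99, -0.14, 0, 0, 0, 0], [1, 0.99, -0.14, 0, 0, 0, 0], [1, 0.5, -0.07, 0, 0, 0, 0], [1, 0, 0, 0, 0, 0, 0]]

```text
t: 13.1
tool_pos: [0.5511, -0.1577, 0.0652]
orientation: [-0.705, 0.049, -0.049, 0.705]
force: [0.3, -0.5, -2.8]
grip_width: 0.0138
```

```bash
python3 st.py; python3 look.py l10; python3 jf.py l10 59|head -14
```

```text
[ 0.551  -0.1577  0.0654] 13.25
[ 0.26 -0.21 -3.25] [-0.012 -0.118  0.006]
[ 0.551  -0.1577  0.0654] [-0.44 -0.2  -3.  ] [ 0.05 -0.13 -0.03] 0.013545069404679306
[ 0.551  -0.1577  0.0654] [-0.19  0.03 -3.36] [ 0.07 -0.13 -0.  ] 0.013749428177630287
[ 0.551  -0.1577  0.0655] [-0.29  0.08 -3.86] [ 0.01 -0.15  0.06] 0.013617817197977854
yaw -7.957549549707644 [ 1.50546462e-04  3.73632515e-05 -9.99999988e-01] 13.4
cover top 9600 [[-55.7  -5.1  55.8]
 [-20.3  17.4  58. ]
 [ 32.9  32.   59.9]] ((-11.482154846191406, 11.938643455505371), (90.50882720947266, 40.795223236083984), 0.32191550731658936)
-55 ymax 31.5 z 57.9
-45 ymax 31.5 z 58.0
-35 ymax 31.6 z 57.9
-25 ymax 31.7 z 57.9
-15 ymax 31.9 z 58.0
-5 ymax 31.9 z 57.9
5 ymax 32.0 z 58.0
rail -60 34.5 47.0 54.2
rail -45 34.4 47.1 55.0
rail -30 34.8 47.3 54.4
rail -15 34.8 47.3 54.5
```

Call:
play_rows:
  motion:
    - [[1, 0.5, 0, -0.7, 0, 0, 0], [1, 0.5, 0, -0.7, 0, 0, 0], [1, 0, 0, -0.7, 0, 0, 0], [1, 0, 0, -0.7, 0, 0, 0], [1, 0, 0, -0.7, 0, 0, 0], [1, 0, 0, 0, 0, 0, 0], [1, 0, 0, 0, 0, 0, 0], [1, 0, 0, 0, 0, 0, 0]]

```text
t: 14.25
tool_pos: [0.5521, -0.1577, 0.062]
orientation: [-0.705, 0.049, -0.049, 0.705]
force: [-0.5, -0.0, -3.6]
grip_width: 0.0136
```

```bash
python3 st.py
```

```text
[ 0.552  -0.1578  0.062 ] 14.4
[ 0.    0.13 -3.64] [-0.013 -0.105 -0.006]
```

Call:
play_rows:
  motion:
    - [[1, 0, 0, -1, 0, 0, 0], [1, 0, 0, -1, 0, 0, 0], [1, 0, 0, -1, 0, 0, 0], [1, 0, 0, -1, 0, 0, 0], [1, 0, 0, -1, 0, 0, 0], [1, 0, 0, -0.5, 0, 0, 0], [1, 0, 0, 0, 0, 0, 0], [1, 0, 0, 0, 0, 0, 0]]

```text
t: 15.25
tool_pos: [0.552, -0.1577, 0.0565]
orientation: [-0.705, 0.049, -0.049, 0.705]
force: [-0.4, 0.5, -2.7]
grip_width: 0.0138
```

```bash
python3 st.py; python3 look.py l11; python3 jf.py l11 51|head -14
```

```text
[ 0.552  -0.1577  0.0566] 15.4
[-0.39  0.44 -2.24] [0.004 0.047 0.   ]
[ 0.552  -0.1577  0.0565] [-1.55 -0.17 -1.11] [ 0.03  0.03 -0.  ] 0.014249253654209398
[ 0.552  -0.1577  0.0566] [-0.31 -0.21 -1.91] [ 0.06  0.08 -0.07] 0.01396810526023439
[ 0.552  -0.1577  0.0565] [-1.24  0.43 -1.33] [ 0.03  0.13 -0.01] 0.013765248527223188
yaw -7.9543056490253585 [ 9.30687724e-05  3.90802301e-05 -9.99999995e-01] 15.55
cover top 13480 [[-55.4  -4.8  47.1]
 [-12.9  22.9  49.3]
 [ 53.6  45.6  53.8]] ((-2.003246307373047, 19.081262588500977), (115.72565460205078, 53.86526107788086), 0.48583850264549255)
-55 ymax 45.1 z 49.3
-45 ymax 45.0 z 49.3
-35 ymax 45.1 z 49.3
-25 ymax 45.1 z 49.2
-15 ymax 45.4 z 49.2
-5 ymax 45.6 z 49.5
5 ymax 45.7 z 49.5
rail -60 34.6 47.1 53.9
rail -45 34.4 47.2 54.6
rail -30 34.6 47.2 54.3
rail -15 34.7 47.6 54.9
```

Call:
play_rows:
  motion:
    - [[1, 0, 0, -1, 0, 0, 0], [1, 0, 0, -1, 0, 0, 0], [1, 0, 0, -1, 0, 0, 0], [1, 0, 0, -1, 0, 0, 0], [1, 0, 0, -1, 0, 0, 0], [1, 0, 0, -0.5, 0, 0, 0], [1, 0, 0, 0, 0, 0, 0], [1, 0, 0, 0, 0, 0, 0]]

```text
t: 16.4
tool_pos: [0.5521, -0.1577, 0.0514]
orientation: [0.705, -0.049, 0.049, -0.705]
force: [-3.4, 0.1, 6.3]
grip_width: 0.0139
```

```bash
python3 st.py
```

```text
[ 0.5521 -0.1577  0.0514] 16.55
[-3.56  0.49  6.6 ] [0.127 0.698 0.001]
```

Call:
play_rows:
  motion:
    - [[1, 0, 0, -0.5, 0, 0, 0], [1, 0, 0, -0.5, 0, 0, 0], [1, 0, 0, -0.5, 0, 0, 0], [1, 0, 0, 0, 0, 0, 0], [1, 0, 0, 0, 0, 0, 0], [1, 0, 0, 0, 0, 0, 0], [1, 0, 0, 0, 0, 0, 0], [1, 0, 0, 0, 0, 0, 0]]

```text
t: 17.4
tool_pos: [0.5521, -0.1577, 0.0505]
orientation: [0.706, -0.049, 0.049, -0.705]
force: [-5.1, 1.2, 11.3]
grip_width: 0.0134
```

```bash
python3 st.py; python3 look.py l12
python3 - <<'E'
from h import *
import sys
sys.argv=["","l12","44"]
exec(open("jf.py").read())
c=box&(abs(J[...,2]-44)<5)&(abs(J[...,1]-14)<13)&(J[...,0]<33)
P=J[c]
A=np.c_[P[:,:2],np.ones(len(P))];q=np.linalg.lstsq(A,P[:,2],rcond=None)[0];
for k in range(3):
    g=abs(A@q-P[:,2])<1.5;q=np.linalg.lstsq(A[g],P[g,2],rcond=None)[0]
print("plane",q,g.sum())
E
```

```text
[ 0.552  -0.1577  0.0505] 17.55
[-4.6   1.04 10.82] [ 0.142  1.032 -0.025]
[ 0.5521 -0.1577  0.0505] [-4.59  0.27  9.33] [0.2  1.03 0.04] 0.014026721598780363
[ 0.552  -0.1576  0.0505] [-4.63  1.44 10.07] [ 0.22  1.03 -0.01] 0.013928402688154623
[ 0.552  -0.1577  0.0505] [-4.07  0.5   9.93] [0.16 0.98 0.  ] 0.01425654640182046
yaw -7.957213986012179 [ 1.62665220e-05 -4.97153070e-04 -9.99999876e-01] 17.7
cover top 14766 [[-55.2  -4.6  40.6]
 [ -5.9  22.8  43.5]
 [ 55.2  47.3  47.8]] ((-1.7032585144042969, 19.966468811035156), (117.20326232910156, 55.36909103393555), 0.44510287046432495)
-55 ymax 46.8 z 43.2
-45 ymax 46.8 z 43.2
-35 ymax 46.8 z 43.2
-25 ymax 46.9 z 43.1
-15 ymax 47.1 z 43.2
-5 ymax 47.2 z 43.4
5 ymax 47.4 z 43.3
rail -60 34.7 47.0 54.1
rail -45 34.0 47.3 54.7
rail -30 34.1 47.3 54.4
rail -15 34.2 47.4 54.5
rail 0 34.3 47.6 55.0
rail 15 34.4 47.7 54.5
rail 30 34.9 47.7 54.6
rail 45 0.1 48.0 54.4
stop x 44.29440049107652 57.04105552380114
plane [ 5.30629340e-03 -1.44382103e-03  4.33057781e+01] 6185
```

View pics/l12z.png

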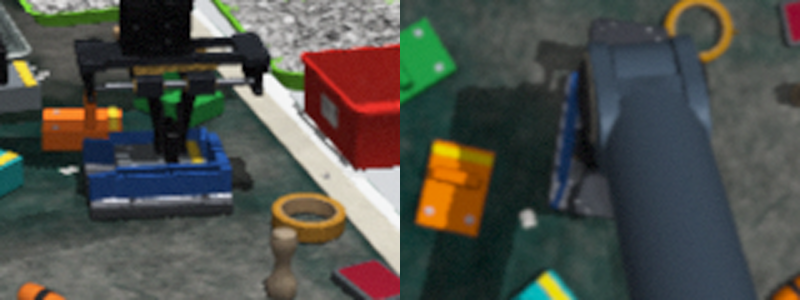

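View pics/l12wrist.png

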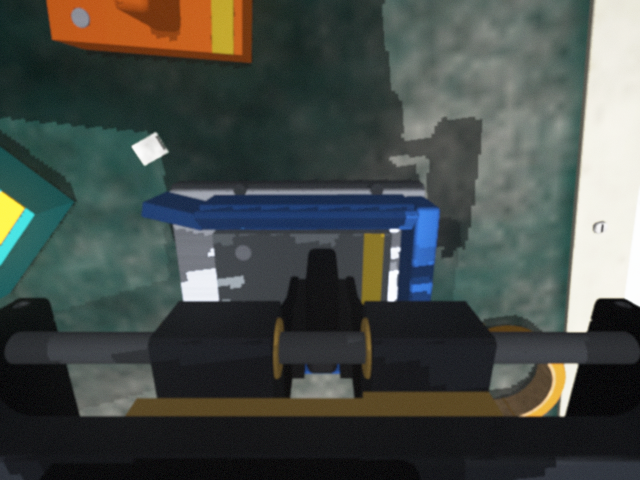

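Call:
play_rows:
  motion:
    - [[1, 0, 0, -0.5, 0, 0, 0], [1, 0, 0, -0.5, 0, 0, 0], [1, 0, 0, 0, 0, 0, 0], [1, 0, 0, 0, 0, 0, 0], [1, 0, 0, 0, 0, 0, 0], [1, 0, 0, 0, 0, 0, 0], [1, 0, 0, 0, 0, 0, 0], [1, 0, 0, 0, 0, 0, 0]]

```text
t: 18.55
tool_pos: [0.5521, -0.1577, 0.0505]
orientation: [0.706, -0.049, 0.049, -0.705]
force: [-7.6, 2.1, 17.3]
grip_width: 0.014
```

```bash
python3 st.py; python3 look.py l13; python3 jf.py l13 43 | head -12
```

```text
[ 0.5521 -0.1577  0.0505] 18.7
[-7.09  1.59 17.37] [ 0.272  1.582 -0.028]
[ 0.5521 -0.1577  0.0505] [-8.03  0.74 16.77] [ 0.29  1.54 -0.05] 0.013639015323237491
[ 0.552  -0.1577  0.0505] [-7.64  0.87 18.15] [ 0.31  1.56 -0.02] 0.013922732636531786
[ 0.552  -0.1576  0.0505] [-7.69  1.56 18.14] [ 0.26  1.6  -0.02] 0.013727575238604801
yaw -7.951695558074477 [-1.19971931e-04 -1.04783645e-03 -9.99999444e-01] 18.85
cover top 13807 [[-55.2  -4.7  39.6]
 [-10.3  22.7  43.3]
 [ 55.2  47.4  46.9]] ((-1.3569831848144531, 20.177927017211914), (116.64070892333984, 54.93528366088867), 0.43169188499450684)
-55 ymax 46.8 z 43.2
-45 ymax 46.9 z 43.2
-35 ymax 46.9 z 43.2
-25 ymax 47.0 z 43.1
-15 ymax 47.2 z 43.1
-5 ymax 47.3 z 43.3
5 ymax 47.3 z 43.2
rail -60 34.7 47.1 53.5
rail -45 34.1 47.3 54.3
```

TCP height did not change (0.0505) while the force rose, so the cover is on a hard stop: fully home. Handing in.

```bash
python3 -c "
from h import *
print(workorder.finish_job())
s=sensors.get_state();print(s['t'],s['tool_pos'],s['force'],s['grip_width'])"
```

```text
the job is handed in; nothing more can be done
None
the job is handed in; nothing more can be done
```

The smaller grey cover is closed onto the jig and held pressed down, and the job is handed in. The hand-in gives no verdict, so success is judged from my last checks only.

**What I did:**
- I gripped the cover by its black bar and carried it level over the channel with the striped end toward the stop.
- I set it down on the pin's tip with the bore about 25 mm short, feeling roughly 9 N of contact.
- I slid it toward the stop until the contact force vanished as the bore found the pin. Then I lowered it to the pad and pressed it home.

**Last checks, at about 18.9 s of the 42 s:**
- **Fully down:** the last 1 mm of commanded travel raised the push from about 11 to 17 N, but the tool stayed at 50.5 mm. That means a hard stop. The top of the plate read 43.2 mm above the bench. This camera read 0.7 mm low on the bench, so the underside is at about 20 mm, deck height.
- **Flat:** a plane fitted to the plate just before that final 1 mm press gave a tilt of about 0.005 rad.
- **On the pin:** the bore is within about 1 mm of the pin's axis along the channel.
- **Still held:** the fingers are closed on the bar at 14 mm.

**Disagreements:**
- The top and wrist cameras differed by 2–3 mm in x on both the pin and the cover. I used values between them for the pin and the grasp, and checked alignment against the rails with the wrist camera.
- About 7 N of sideways force remained on the tool at the end, with no movement seen.
- I did not re-measure the bystanders after the start. The arm's path kept clear of them.

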